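# Latch the swatch-cutting block at its middle stop

## Task

Set the swatch-cutting jig to its middle position: with the fingertips push the sprung steel block by its near face up the bed until its side tooth has gone past the first stop pin, but not as far as past the second, then let it come back so that it rests latched against the first pin, and move clear. Only push: grip nothing, keep off the white knob and the two stops with their pins, and leave the other things on the table where they are.

Things in the scene. Friction and masses are not known exactly. Their poses are not given: they have to be found in the camera images.
- jig: swatch-cutting jig fixed to the table: aluminium bed plate 340 (x) x 220 (y) x 12 mm. Origin on the table under the plate's centre; x points along the slide's travel from the near end (robot side) to the spring barrel at the far end, y to the left, z up. Two rails (tops 20 mm above the table, y = +-30 mm) carry the block; the bed behind the block is open for 60 mm.
- block (a joint): travel of the sprung block along the jig's x, m: 0 at the start (held at the near end by its spring), 0.108 at the far bump stop. The spring pushes it back with 5 N at 0, rising 0.4 N per cm; a pin adds up to about 4 N while the tooth rides past. Let go, the block springs back until its tooth meets a pin standing behind the tooth, else to 0. It cannot be lifted off.
- push_face (a point): centre of the near upright face (towards -x of the jig) of the block, 37.5 mm above the table; moves with the block. The block is dark steel, 96 x 96 mm, 35 mm tall, from 20 to 55 mm above the table. The face, 96 mm wide, is where a fingertip pushes.
- knob: white plastic knob on top of the block, 40 mm across, 24 mm tall (top 79 mm above the table), its axis 62 mm ahead of the block's near face. Origin at the centre of its underside. Not to be touched in this job.
- tooth (a point): tip of the steel tooth that sticks out 12 mm from the left (+y) side of the block, on the tooth's near, upright latching face, 48 mm ahead of the block's near face. The tooth's far side is a ramp that pushes a pin aside as the block goes by. Moves with the block.
- seat1 (a point): point on the far (+x) side of the FIRST stop pin (nearer the robot) at rest, 37 mm above the table; axes as the jig's. With the block latched at its middle position the tooth's latching face lies here: tooth and seat1 agree along the jig's x. The stop's place differs from run to run (latched block travel 0.030 to 0.044 m). The pin stands upright, 8 mm thick, top 68 mm up.
- seat2 (a point): the same point at the SECOND stop, of the same make, farther along the bed (block travel 0.074 to 0.080 m if latched there, which is wrong in this job and cannot be undone).
- pin1 (a joint): how far the first stop pin is pushed aside to the left (jig's +y), m: 0 at rest (sprung in), about 0.010 when the tooth passes it, then it springs back to 0 behind the tooth.
- pin2 (a joint): the same for the second stop pin.
- stop1: grey block of the first stop, carrying pin1 (24 mm wide, 50 mm tall, 76 to 100 mm left of the jig's centre line; the pin's black end button reaches to 116 mm). Origin on the table, on the jig's centre line level with the pin; axes as the jig's.
- stop2: grey block of the second stop, carrying pin2; same form and origin.
- jar: closed white-lidded sample jar, 56 mm across, 75 mm tall, standing, close by the right side of the jig; a bystander. Origin at the centre of its underside.
- dish: shallow open glass dish, 90 mm across, 18 mm tall, close by the right side of the jig, beside its middle; a bystander. Origin at the centre of its underside.
- bottle: closed white plastic bottle, 48 mm across, 125 mm tall, standing, close by the left side of the jig, towards its far end; a bystander. Origin at the centre of its underside.
- knife: black and grey utility knife lying flat, about 180 x 22 x 14 mm, close by the left side of the jig, towards its near end; a bystander. Origin at the centre of its underside.
- dropper: red plastic dropper lying flat, 150 mm long, 16 mm thick bulb, at the right or left of the table; a bystander. Origin at the centre of its underside.
- spatula: ink spatula with a wooden handle, lying flat, about 280 mm long, at the right or left of the table; a bystander. Origin at the centre of its underside.

How it is judged:
By the outcome, as a careful person would: the job done as asked, in the order asked, and still so for the second after the job is handed in, with the robot touching nothing.
It also fails if it takes over 38 s, if anything falls off the work surface, if the arm or the gripper's body presses on something with over 40 N, if the wrist force passes 120 N, or if a joint passes its speed limit or range.

## Robot

A 7-joint arm with a two-finger parallel gripper is mounted at the origin on the work surface. World frame = base frame: x ahead of the robot, y to its left, z up, the work surface at z = 0. Lengths are in mm, angles in rad, forces in N, time in s.
With the tool pointing down it reaches from about 400 to 850 mm from the base axis. Payload 4.4 kg.
Tool frame: the origin (TCP) lies between the finger pads; the fingertips stand 22 mm ahead of it and the grasp point (between the pads) lies 3 mm ahead of it (r.tips_ahead is the distance from the TCP to the fingertips, in mm); x points along the fingers, y is the direction in which the jaws open and shut, and the axes are right-handed (so a half turn about x gives the same grasp; the last joint's range is limited). The gripper opens to 94 mm and grips with 3 to 60 N. Pads are 16 mm wide; open, the fingers measure 119 mm over their backs; the gripper's body (75 mm by 177 mm) begins 78 mm behind the grasp point.
Start: joints at [1.113, 0.628, 0.038, 1.517, -0.027, 0.996, -0.02], TCP at [248.232, -600.748, 227.478] pointing down, gripper open.
Joint ranges: [-3.06, 3.06], [-0.37, 2.12], [-1.25, 1.32], [0.18, 2.47], [-1.1, 4.24], [0.23, 1.98], [-2.94, 2.94]. Speed limits (rad/s): [2.57, 2.57, 3.14, 3.14, 3.14, 3.14, 3.14].

## Interface

Orientations are given as a unit quaternion [x, y, z, w].
In Python, from cell import r gives the robot as it stands.
- The arm moves only by the tool jog_arm, never from a script. Its argument "series" is a list of rows, each a list of 7 numbers: the turn, a rotation vector about the tool's x, y, z in degrees, then the shift along the tool's x, y, z in mm, then the finger opening in mm, from 0 to 94. In form: [[wx, wy, wz, tx, ty, tz, grip], ...]. A call has 1 to 12 rows; each row shifts and turns the commanded pose from where the row before left it, along the tool's axes as they then stand; what a row does not reach is not made up. A row lasts 1/10 s, in which the tool goes at most 50 mm and 8.59 degrees, less where a joint would pass 70% of its speed; a pose out of reach is approached as far as the arm can. A call is refused whole if a number of a shift passes 50 or a number of a turn 8.59, either way. A call with a gripper value outside its range is refused whole. The fingers move at their own pace and stop on an object; the grip force is fixed at half the most. Time passes only in rows, so rows that do not move let the fingers close. It gives the time, the measured TCP pose, the force and the opening at its end, in the units of the state.
- r.get_obs(): the state, without advancing time (a new reading comes with each control period).
- r.snapshot(name): name is "side" or "top" or "wrist"; returns a dict with "img" (400x640x3 uint8, red, green, blue), "intrinsics" (3x3 intrinsics, pixels), "R" (3x3) and "t" (3): a world point X has camera coordinates R X + t. Camera axes: x right, y down, z forward; pixel columns grow to the right and rows downward; lengths in mm; the calibration is good to about 2 mm. A picture is of the moment at which its call begins. There is no depth.
- r.job_done(): hands the job in, once; it reports no verdict.
The state is a dict: "time": time; "joint_pos": joint angles; "dq": joint speeds; "joint_torque": joint torques, N m; "eef_pos": TCP position; "orientation": TCP orientation; "wrist_force": force on the tool from outside, world axes, zero at the start; "torque": the same for the moment, N m; "gripper_width": finger opening in mm.
Only numpy, scipy, OpenCV 4.12 (cv2) and the standard library are available. Lean on these libraries where they do the work, as an engineer would, in place of code of your own. Each camera call takes 0.05 s, during which the arm holds its last target.

## Working session

There is one attempt and no reset: what is moved stays moved. The work goes in short steps, Python scripts to look and compute and a tool call to move; the robot and the scene stay as the last step left them, time stands still between calls to the robot, and variables do not carry over. Pictures are saved under pics/ and viewed, and the job is handed in when it is done.

Besides the shell and the picture viewer there is one more tool, called after ">>>" as name([rows], argument=value, ...), one row to a line, values as JSON. jog_arm: Moves the arm, as the interface text tells. Its arguments: {"type":"object","properties":{"series":{"type":"array"}},"required":["series"]}

```bash
mkdir -p pics; ls
python3 - <<'E'
from cell import r
import cv2,pickle
print(r.get_obs(), r.tips_ahead)
for n in ("side","top","wrist"):
    s=r.snapshot(n); cv2.imwrite(f"pics/{n}0.png",s["img"][:,:,::-1]); pickle.dump(s,open(f"{n}0.pkl","wb"))
    print(n,s["intrinsics"],s["R"],s["t"])
E
```

```text
pics
{'time': 0.0, 'joint_pos': array([ 1.11319206,  0.62935146,  0.03845074,  1.51836238, -0.02698994,
        0.99628839, -0.02000277]), 'dq': array([-0.00299257, -0.00114403, -0.0011221 , -0.00122387,  0.00272268,
       -0.00030463, -0.00104663]), 'joint_torque': array([-9.28866793e-04, -5.49748671e+01,  1.14354663e+00, -1.86642659e+01,
       -5.21046063e-02,  2.34294101e-02,  1.43501757e-04]), 'eef_pos': array([ 247.98684058, -600.15714521,  226.55259468]), 'orientation': array([-0.69343801, -0.13829092,  0.69372511, -0.13698476]), 'wrist_force': array([-0.83647435,  0.35592116,  0.49410845]), 'torque': array([ 0.00163498,  0.03275323, -0.02965193]), 'gripper_width': 94.35595299123614} 22.0
side [[421.26465435   0.         320.64337108]
 [  0.         421.26465435 195.99869815]
 [  0.           0.           1.        ]] [[-0.7689585  -0.63908202  0.01664323]
 [-0.48323682  0.56400355 -0.66961345]
 [ 0.41855107 -0.52294758 -0.74252329]] [ 444.53581253  334.09186635 1144.1198802 ]
top [[383.92932067   0.         316.65882462]
 [  0.         383.92932067 198.52060013]
 [  0.           0.           1.        ]] [[-0.02563693 -0.99959839 -0.0120747 ]
 [-0.98266963  0.02741726 -0.18332674]
 [ 0.18358417  0.00716551 -0.98297788]] [  31.80197553  566.82961702 1238.32735194]
wrist [[304.2433466    0.         322.04509736]
 [  0.         304.2433466  199.29714453]
 [  0.           0.           1.        ]] [[ 0.38118938 -0.92449314 -0.00266381]
 [-0.88813342 -0.36699457  0.27664782]
 [-0.25673662 -0.10308939 -0.96096768]] [-649.57422438  -28.85420395  393.67745503]
```

View pics/top0.png

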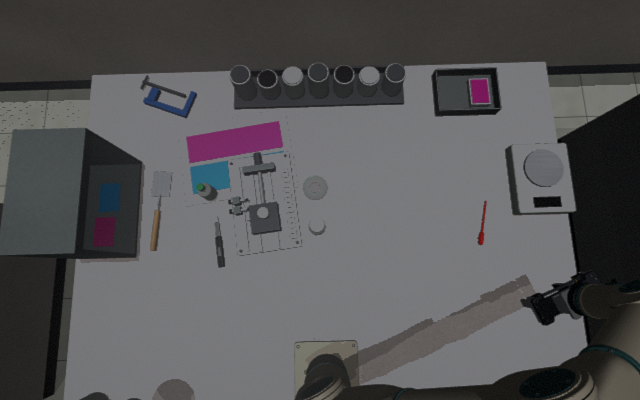

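View pics/side0.png

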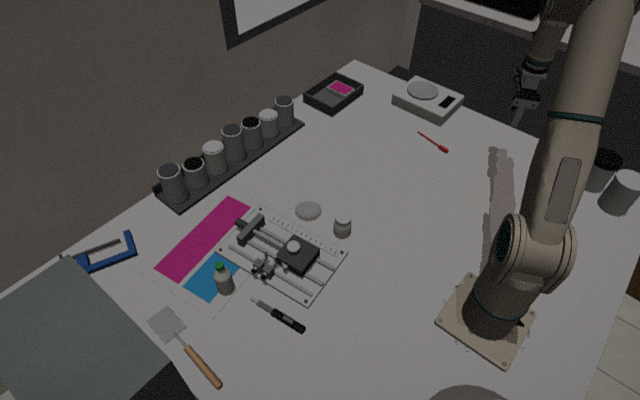

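The top view shows the jig at about (265,203) with the block at (265,218), the stops at (238,205), the jar at (317,226) and the dish at (315,187). I'll zoom in.

Run:
```python
import cv2
a=cv2.imread("pics/top0.png")[140:270,190:340]; cv2.imwrite("pics/top0z.png",cv2.resize(a,None,fx=4.6,fy=4.6,interpolation=cv2.INTER_CUBIC))
a=cv2.imread("pics/side0.png")[190:320,200:360]; cv2.imwrite("pics/side0z.png",cv2.resize(a,None,fx=4.6,fy=4.6,interpolation=cv2.INTER_CUBIC))
```

```text
(no output)
```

View pics/top0z.png

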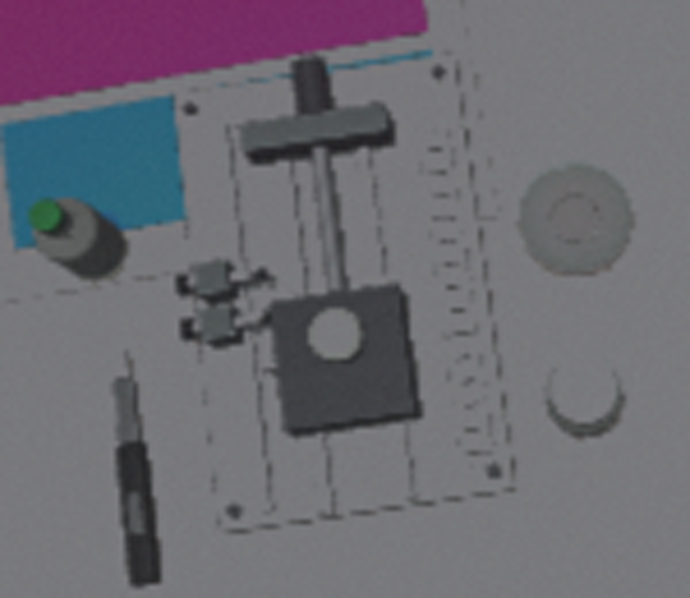

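View pics/side0z.png

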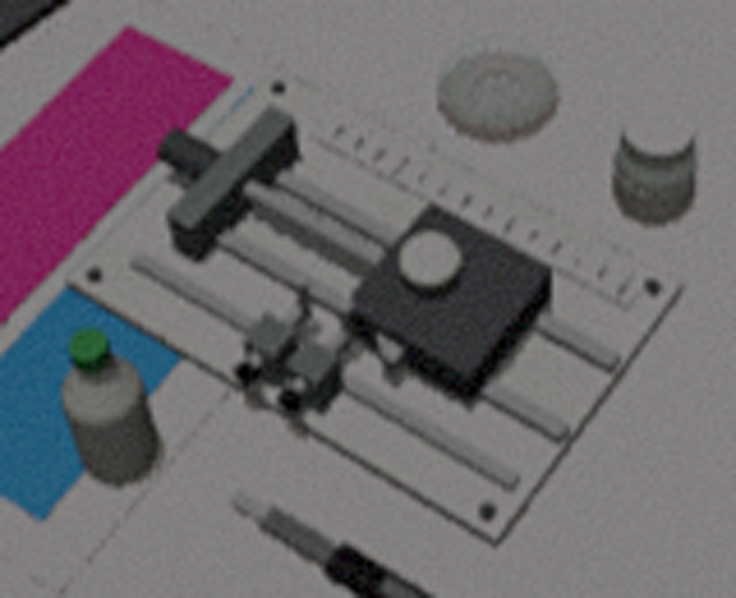

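```bash
cat > h.py <<'E'
import numpy as np,pickle,cv2
def ray(s,u,v):
    K,R,t=map(np.array,(s["intrinsics"],s["R"],s["t"]))
    return -R.T@t, R.T@np.linalg.inv(K)@np.array([u,v,1.])
def onz(s,u,v,z):
    c,d=ray(s,u,v); return c+d*(z-c[2])/d[2]
def proj(s,X):
    p=np.array(s["intrinsics"])@(np.array(s["R"])@np.array(X)+np.array(s["t"])); return p[:2]/p[2]
E
python3 - <<'E'
from h import *
S={n:pickle.load(open(n+"0.pkl","rb")) for n in("top","side")}
O={"top":(190,140),"side":(200,190)}
def z(n,p,h): return onz(S[n],(p[0]+.5)/4.6-.5+O[n][0],(p[1]+.5)/4.6-.5+O[n][1],h)
pts={"top":[(190,108),(438,72),(494,470),(235,511)],"side":[(95,274),(278,88),(652,287),(487,511)]}
for n in pts:
    P=np.array([z(n,p,12)for p in pts[n]]);print(n,P.round(1)[:,:2].tolist(),"ctr",P.mean(0).round(1))
    d=(P[0]+P[1]-P[2]-P[3]);print("yaw",np.degrees(np.arctan2(d[1],d[0])), np.linalg.norm(d)/2, np.linalg.norm(P[0]-P[1]))
    l=P[0]-P[1]+P[3]-P[2];print("yaw2",np.degrees(np.arctan2(l[1],l[0]))-90)
print("plate near corners",z("top",(222,530),12),z("top",(514,490),12))
for n,q in (("top",[(287,433),(420,414),(403,285),(271,302)]),("side",[(462,385),(550,270),(433,205),(352,298)])):
    print("block top",n,[z(n,p,55).round(1)[:2].tolist() for p in q])
    
print("knob",z("top",(335,333),79),z("side",(430,255),79))
print(proj(S["top"],[0,0,0]))
E
```

```text
top [[711.1, 317.1], [734.3, 125.8], [427.3, 87.6], [402.3, 279.1]] ctr [568.7 202.4  12. ]
yaw 7.05799074740762 310.2618345141496 192.71867485281615
yaw2 7.181913775611832
side [[710.2, 314.2], [733.1, 123.8], [425.9, 85.8], [402.3, 277.1]] ctr [567.9 200.3  12. ]
yaw 6.960092169290471 309.8177273170101 191.73194620323073
yaw2 6.95221526137837
plate near corners [388.63223529 288.58217153  12.        ] [412.22935144  73.07081435  12.        ]
block top top [[454.6, 233.4], [465.7, 137.6], [560.3, 149.2], [550.4, 245.5]]
block top side [[453.2, 241.0], [466.6, 142.2], [557.1, 152.2], [547.1, 238.4]]
knob [522.58783669 195.20321447  79.        ] [519.99720538 194.91624586  79.        ]
[326.51866568 374.25968032]
```

```bash
cat >> h.py <<'E'
from scipy.spatial.transform import Rotation as Ro
JC=np.array([568.3,201.4,0]);YAW=np.radians(7.05)
JR=Ro.from_euler('z',YAW).as_matrix()
def tow(p): return JC+JR@np.array(p,float)
def toj(P): return JR.T@(np.array(P)-JC)
E
python3 - <<'E'
from h import *
S={n:pickle.load(open(n+"0.pkl","rb")) for n in("top","side")}
O={"top":(190,140),"side":(200,190)}
def z(n,p,h): return toj(onz(S[n],(p[0]+.5)/4.6-.5+O[n][0],(p[1]+.5)/4.6-.5+O[n][1],h)).round(1)
print("pin1 top",z("top",(266,315),68),z("side",(352,320),68),"pin2",z("top",(264,272),68),z("side",(303,290),68))
print("button1",z("top",(186,328),37),z("side",(290,400),37),"2",z("top",(182,284),37),z("side",(245,373),37))
print("stop1 top",z("top",(217,320),50),z("side",(315,357),50),"2",z("top",(212,275),50),z("side",(270,332),50))
print("block", [z("top",p,55).tolist() for p in [(287,433),(420,414),(403,285),(271,302)]])
q=[-0.69343801,-0.13829092,0.69372511,-0.13698476]
R=Ro.from_quat(q).as_matrix();print(R.round(3))
# desired: tool x down, y along +-jig y
for s in (1,-1):
    x=np.array([0,0,-1.]);y=s*JR[:,1];D=np.c_[x,y,np.cross(x,y)]
    print(s,"rotvec tool deg",np.degrees(Ro.from_matrix(R.T@D).as_rotvec()).round(2))
for p in [(-145,0,0),(-110,0,0)]: print(tow(p).round(1))
E
```

```text
pin1 top [-23.8  48.5  68. ] [-32.1  58.9  68. ] pin2 [ 7.8 46.3 68. ] [ 6.3 57.8 68. ]
button1 [-18.7 113.4  37. ] [-21.3 110.5  37. ] 2 [ 14.6 112.8  37. ] [ 13.5 110.5  37. ]
stop1 top [-18.7  87.5  50. ] [-21.2  83.9  50. ] 2 [15.1 87.4 50. ] [12.9 84.7 50. ]
block [[-108.9, 45.7, 55.0], [-109.7, -50.8, 55.0], [-14.3, -50.9, 55.0], [-12.3, 46.0, 55.0]]
[[-0.001  0.382 -0.924]
 [ 0.002 -0.924 -0.382]
 [-1.    -0.002  0.   ]]
1 rotvec tool deg [-1.646e+02 -1.600e-01  2.000e-02]
-1 rotvec tool deg [15.4   0.02  0.11]
[424.4 183.6   0. ]
[459.1 187.9   0. ]
```

View pics/wrist0.png

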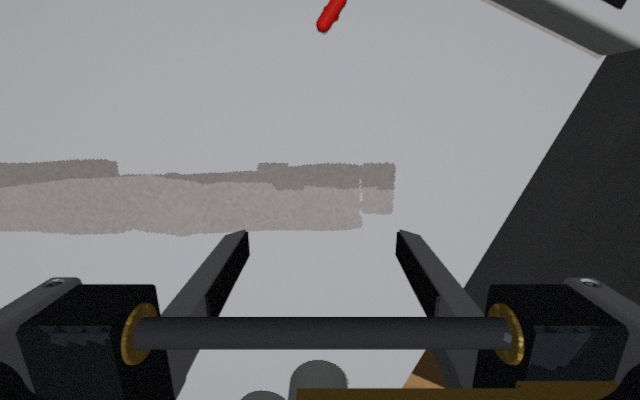

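>>> jog_arm([
  [7.7,0,0,0,0,0,0],
  [7.7,0,0,0,0,0,0],
  [0,0,0,0,-40,-27,0],
  [0,0,0,0,-40,-27,0],
  [0,0,0,0,-40,-27,0],
  [0,0,0,0,-40,-27,0],
  [0,0,0,0,-40,-27,0],
  [0,0,0,0,-40,-27,0],
  [0,0,0,0,-40,-27,0],
  [0,0,0,0,-40,-27,0],
  [0,0,0,0,-40,-27,0],
  [0,0,0,0,-40,-23,0],
])

```text
time: 1.35
eef_pos: [464.1, -169.1, 227.5]
orientation: [0.706, 0.044, -0.706, 0.044]
wrist_force: [1.5, -0.9, 0.5]
gripper_width: 2.1
```

```bash
cat > st.py <<'E'
from h import *
from cell import r
def st():
    o=r.get_obs();R=Ro.from_quat(o["orientation"]).as_matrix()
    x=np.array([0,0,-1.]);y=-JR[:,1];D=np.c_[x,y,np.cross(x,y)]
    print("t",o["time"],"jig",toj(o["eef_pos"]).round(1),"rot left",np.degrees(Ro.from_matrix(R.T@D).as_rotvec()).round(2),"F jig",(JR.T@o["wrist_force"]).round(1),"w",round(o["gripper_width"],1),"q",np.round(o["joint_pos"],2))
if __name__=="__main__": st()
E
python3 st.py
```

```text
t 1.35 jig [-148.9 -354.9  227.5] rot left [ 0.03 -0.03 -0.  ] F jig [ 1.4 -1.   0.5] w 2.1 q [ 0.23  0.41  0.09  1.95 -0.05  0.79 -1.1 ]
```

>>> jog_arm([
  [0,0,0,0,-48,0,0],
  [0,0,0,0,-48,0,0],
  [0,0,0,0,-48,0,0],
  [0,0,0,0,-48,0,0],
  [0,0,0,0,-48,0,0],
  [0,0,0,0,-48,0,0],
  [0,0,0,0,-40,0,0],
  [0,0,0,0,-20,0,0],
  [0,0,0,0,-7,0,0],
  [0,0,0,0,0,0,0],
])

```text
time: 2.35
eef_pos: [419.4, 181.5, 227.3]
orientation: [-0.706, -0.044, 0.706, -0.044]
wrist_force: [1.0, -0.4, -0.0]
gripper_width: 0.4
```

Run:
```python
from st import *
st()
s=r.snapshot("wrist"); cv2.imwrite("pics/wrist1.png",s["img"][:,:,::-1]); pickle.dump(s,open("wrist1.pkl","wb"))
s=r.snapshot("top"); cv2.imwrite("pics/top1.png",s["img"][:,:,::-1]);
```

```text
t 2.35 jig [-150.2   -1.5  227.3] rot left [ 0.08  0.02 -0.01] F jig [ 1.  -0.5 -0. ] w 0.4 q [-0.48  0.36  0.02  2.03 -0.01  0.75 -1.91]
```

View pics/wrist1.png

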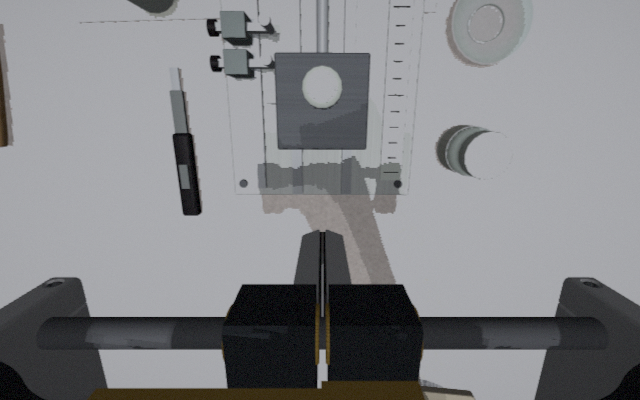

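The wrist view shows the block's near top edge at row 150 (cols 278–367), stop 1 at (235,61) with its pin at (267,63), and stop 2 at (233,24) with its pin at (267,25).

Run:
```python
from h import *
s=pickle.load(open("wrist1.pkl","rb"))
a=s["img"][:,:,::-1][5:165,195:395];cv2.imwrite("pics/w1z.png",cv2.resize(a,None,fx=3.7,fy=3.7,interpolation=cv2.INTER_CUBIC))
f=lambda u,v,z:toj(onz(s,u,v,z)).round(1).tolist()
print("screws",f(243.5,183.5,12),f(398,184,12))
print("block near top",f(278,149,55),f(367,149,55))
print("stops",f(235,61,37),f(233,24,50),f(214,63,37),f(212,27,37))
```

```text
screws [-156.3, 96.7, 12.0] [-156.8, -97.7, 12.0]
block near top [-108.1, 45.4, 55.0] [-108.0, -50.5, 55.0]
stops [-18.2, 89.7, 37.0] [13.4, 85.6, 50.0] [-20.1, 112.0, 37.0] [13.9, 110.7, 37.0]
```

View pics/w1z.png

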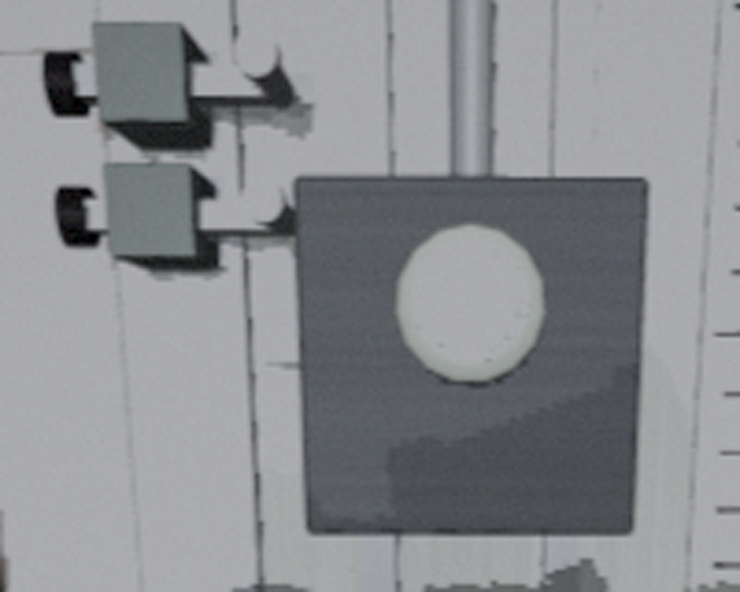

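>>> jog_arm([
  [0,0,0,40,0,0,0],
  [0,0,0,40,0,0,0],
  [0,0,0,40,0,0,0],
  [0,0,0,30,0,0,0],
  [0,0,0,20,0,0,0],
  [0,0,0,0,0,-10,0],
  [0,0,0,0,0,-10,0],
  [0,0,0,0,0,-5,0],
  [0,0,0,0,0,0,0],
])

```text
time: 3.35
eef_pos: [446.9, 184.5, 58.8]
orientation: [0.707, 0.043, -0.704, 0.043]
wrist_force: [-0.4, 0.5, -0.8]
gripper_width: 0.4
```

Run:
```python
from st import *
st()
s=r.snapshot("wrist"); cv2.imwrite("pics/wrist2.png",s["img"][:,:,::-1])
s=r.snapshot("side"); cv2.imwrite("pics/side2.png",cv2.resize(s["img"][150:320,180:420,::-1],None,fx=3.3,fy=3.3,interpolation=cv2.INTER_CUBIC))
```

```text
t 3.35 jig [-122.6   -1.9   58.8] rot left [-0.08 -0.23  0.06] F jig [-0.4  0.5 -0.8] w 0.4 q [-0.45  0.68  0.01  2.12 -0.01  0.34 -1.89]
```

View pics/side2.png

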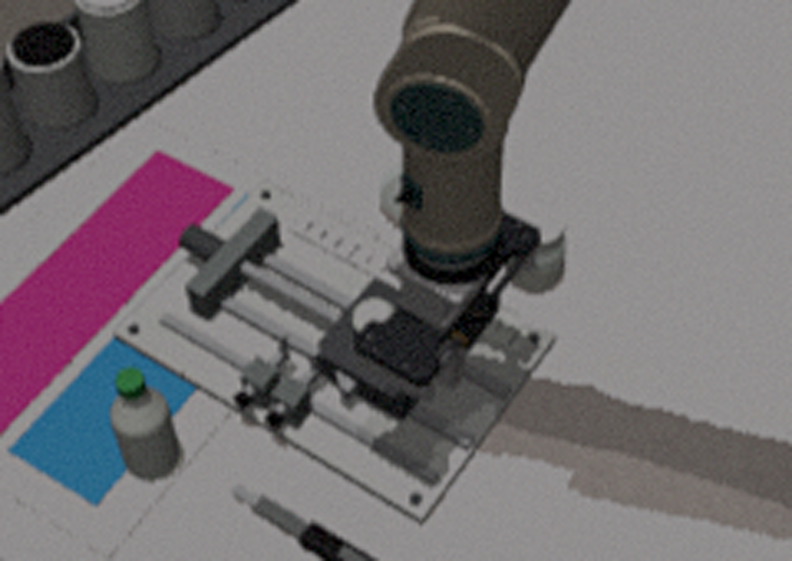

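View pics/wrist2.png

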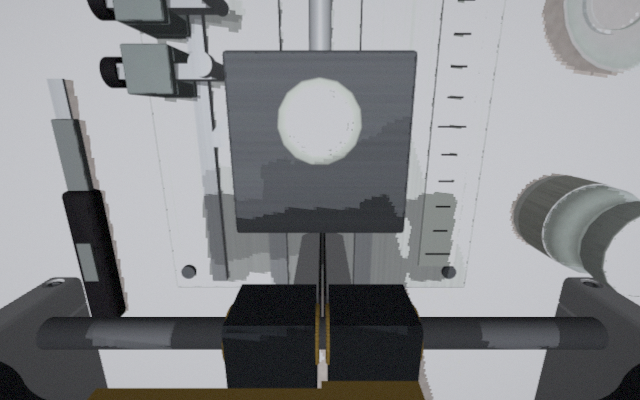

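The fingers are just short of the block's near face, at about row 232 in the wrist view, and clear of the knob. Next is the contact move.

>>> jog_arm([
  [0,0,0,0,0,-5,0],
  [0,0,0,0,0,-5,0],
  [0,0,0,0,0,-5,0],
  [0,0,0,0,0,-5,0],
  [0,0,0,0,0,0,0],
  [0,0,0,0,0,0,0],
])

```text
time: 4.05
eef_pos: [462.6, 186.4, 57.3]
orientation: [-0.705, -0.043, 0.707, -0.044]
wrist_force: [-5.4, -0.3, 2.3]
gripper_width: 0.3
```

Run:
```python
from st import *
st()
s=r.snapshot("wrist"); cv2.imwrite("pics/wrist3.png",s["img"][:,:,::-1]); pickle.dump(s,open("wrist3.pkl","wb"))
```

```text
t 4.05 jig [-106.7   -1.9   57.3] rot left [ 0.02  0.18 -0.03] F jig [-5.4  0.4  2.3] w 0.3 q [-0.44  0.69  0.    2.07 -0.01  0.38 -1.88]
```

View pics/wrist3.png

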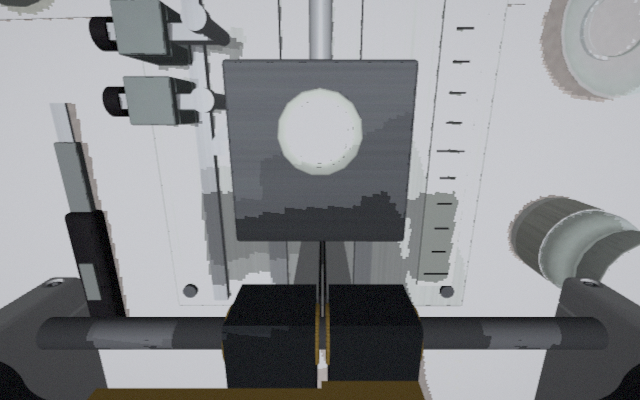

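Run:
```python
from h import *
s=pickle.load(open("wrist3.pkl","rb"))
f=lambda u,v,z:toj(onz(s,u,v,z)).round(1).tolist()
print("near screws",f(190,291,12),f(447,292,12))
print("near edge",f(236,240,55),f(405,240,55),"far",f(224,61,55),f(416,61,55))
print("knob", f(320,131,79))
print("stop btn",f(117,101,37),f(104,34,37),"stop top",f(150,100,50), f(138,27,50),"pin tops",f(204,100,68),f(194,19,68))
```

```text
near screws [-157.2, 98.0, 12.0] [-158.1, -97.8, 12.0]
near edge [-96.1, 46.4, 55.0] [-96.1, -49.9, 55.0] far [-2.3, 44.7, 55.0] [-2.3, -48.1, 55.0]
knob [-33.9, -1.8, 79.0]
stop btn [-20.1, 111.5, 37.0] [13.4, 112.0, 37.0] stop top [-20.0, 86.1, 50.0] [13.6, 86.5, 50.0] pin tops [-20.6, 51.6, 68.0] [12.4, 52.3, 68.0]
```

>>> jog_arm([
  [0,0,0,0,0,-5,0],
  [0,0,0,0,0,-5,0],
  [0,0,0,0,0,-5,0],
  [0,0,0,0,0,-5,0],
  [0,0,0,0,0,-5,0],
  [0,0,0,0,0,0,0],
  [0,0,0,0,0,0,0],
])

```text
time: 4.8
eef_pos: [485.1, 189.0, 56.9]
orientation: [-0.703, -0.043, 0.708, -0.044]
wrist_force: [-8.1, -1.3, 3.3]
gripper_width: 0.5
```

Run:
```python
from st import *
st()
s=r.snapshot("wrist"); cv2.imwrite("pics/wrist4.png",s["img"][:,:,::-1]); pickle.dump(s,open("wrist4.pkl","wb"))
```

```text
t 4.8 jig [-84.1  -2.1  56.9] rot left [ 0.04  0.43 -0.08] F jig [-8.2 -0.3  3.3] w 0.5 q [-0.43  0.71  0.    2.01 -0.    0.43 -1.87]
```

View pics/wrist4.png

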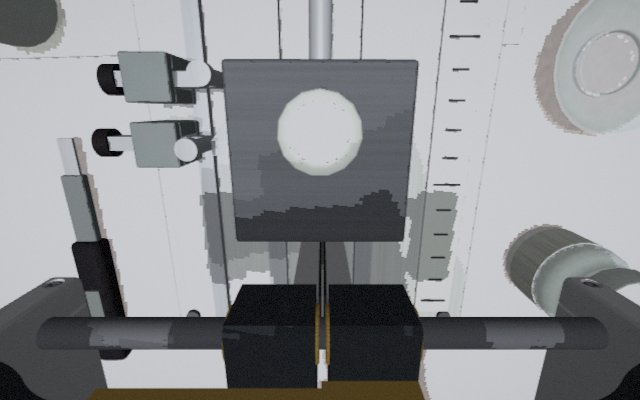

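Pin 1 is pushed aside: its button is at (108,142) and its top at (189,149), both displaced to the left. Pin 2 is at rest.

>>> jog_arm([
  [0,0,0,0,0,-4,0],
  [0,0,0,0,0,-4,0],
  [0,0,0,0,0,-4,0],
  [0,0,0,0,0,-4,0],
  [0,0,0,0,0,0,0],
  [0,0,0,0,0,0,0],
])

```text
time: 5.45
eef_pos: [502.3, 191.1, 56.9]
orientation: [-0.704, -0.043, 0.708, -0.044]
wrist_force: [-6.3, -0.9, 2.6]
gripper_width: 0.6
```

Run:
```python
from st import *
st()
s=r.snapshot("wrist"); cv2.imwrite("pics/wrist5.png",s["img"][:,:,::-1]); pickle.dump(s,open("wrist5.pkl","wb"))
```

```text
t 5.45 jig [-66.7  -2.1  56.9] rot left [ 0.02  0.29 -0.06] F jig [-6.4 -0.1  2.6] w 0.6 q [-0.42  0.73  0.    1.96 -0.    0.46 -1.86]
```

View pics/wrist5.png

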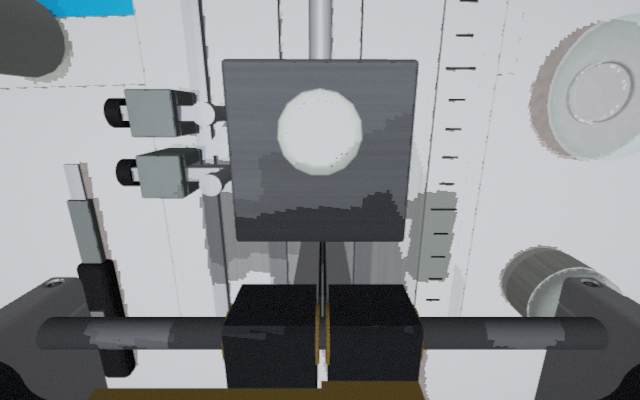

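Pin 1 has sprung back, with its top at (210,185). Pin 2 is at rest and the force has dropped from 8.2 N to 6.4 N. I'll let the block come back gently.

>>> jog_arm([
  [0,0,0,0,0,3,0],
  [0,0,0,0,0,3,0],
  [0,0,0,0,0,3,0],
  [0,0,0,0,0,3,0],
  [0,0,0,0,0,5,0],
  [0,0,0,0,0,10,0],
  [0,0,0,0,0,15,0],
  [0,0,0,0,0,15,0],
  [0,0,0,0,0,0,0],
])

```text
time: 6.4
eef_pos: [446.0, 184.3, 57.5]
orientation: [-0.705, -0.044, 0.707, -0.044]
wrist_force: [0.3, -0.9, -0.4]
gripper_width: 0.1
```

Run:
```python
from st import *
st()
s=r.snapshot("wrist"); cv2.imwrite("pics/wrist6.png",s["img"][:,:,::-1]); pickle.dump(s,open("wrist6.pkl","wb"))
```

```text
t 6.4 jig [-123.4   -1.9   57.5] rot left [ 0.06  0.13 -0.03] F jig [ 0.1 -1.  -0.4] w 0.1 q [-0.45  0.68  0.    2.11 -0.01  0.35 -1.89]
```

View pics/wrist6.png

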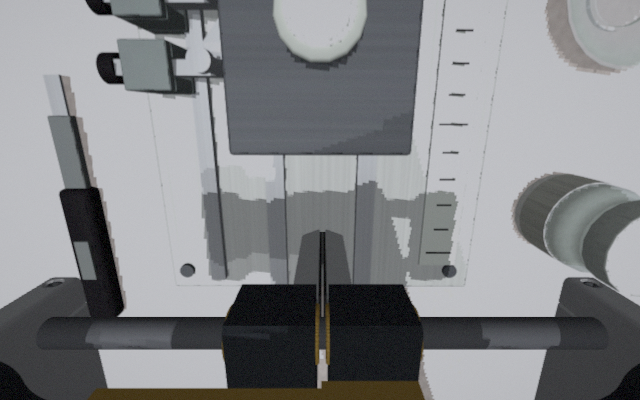

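The block stayed forward, with its near edge at row 153, about 40 mm from its start. Now I'll lift clear.

>>> jog_arm([
  [0,0,0,0,0,10,0],
  [0,0,0,-30,0,5,0],
  [0,0,0,-40,0,0,0],
  [0,0,0,-40,0,0,0],
  [0,0,0,-40,0,0,0],
  [0,0,0,-20,0,0,0],
  [0,0,0,0,0,0,0],
  [0,0,0,0,0,0,0],
])

```text
time: 7.25
eef_pos: [433.4, 182.8, 227.4]
orientation: [0.706, 0.043, -0.706, 0.043]
wrist_force: [0.5, -0.1, -0.1]
gripper_width: 0.3
```

Run:
```python
from st import *
st()
s0=pickle.load(open("wrist6.pkl","rb"))
f=lambda s,u,v,z:toj(onz(s,u,v,z)).round(1).tolist()
print("near edge",f(s0,230,153,55),f(s0,411,153,55),"screw",f(s0,188,270,12))
s=r.snapshot("wrist"); pickle.dump(s,open("wrist7.pkl","wb"));cv2.imwrite("pics/wrist7.png",s["img"][:,:,::-1])
s=r.snapshot("top"); cv2.imwrite("pics/top7.png",cv2.resize(s["img"][130:270,150:340,::-1],None,fx=4,fy=4,interpolation=cv2.INTER_CUBIC))
```

```text
t 7.25 jig [-136.1   -1.9  227.4] rot left [-0.01 -0.04  0.01] F jig [ 0.5 -0.1 -0.1] w 0.3 q [-0.47  0.37  0.02  2.   -0.01  0.76 -1.9 ]
near edge [-63.4, 45.8, 55.0] [-63.4, -49.3, 55.0] screw [-156.2, 97.4, 12.0]
```

View pics/wrist7.png

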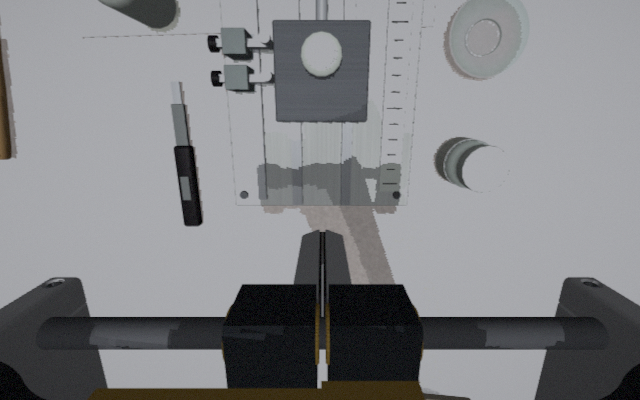

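View pics/top7.png

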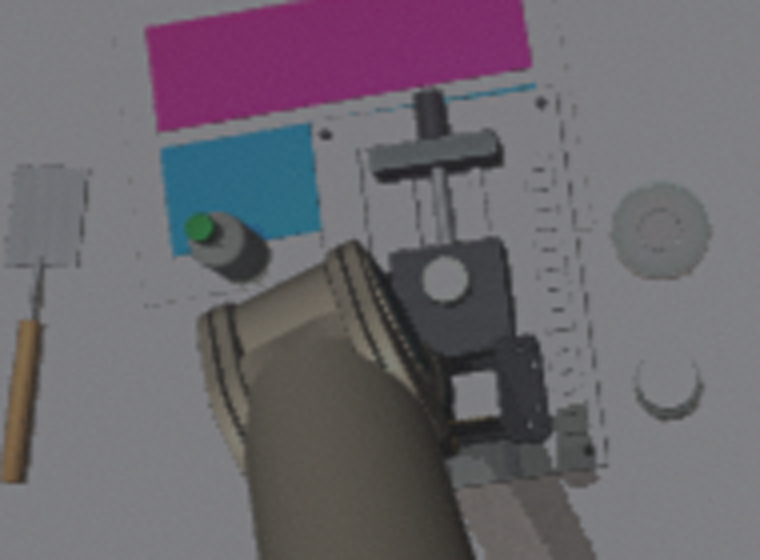

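The block is resting about 44 mm along, held at pin 1. Both pins are at rest and the bystanders are where they were. Handing in.

```bash
python3 -c "
from cell import r
print(r.job_done())"
```

```text
the job is handed in; nothing more can be done
None
```

The block is latched at its middle position against the first pin, and I've handed the job in. The closed fingertips pushed its near face to about 54 mm of travel. That was past pin 1 and short of pin 2, which latches at about 79 mm. I then eased back until the block rested on pin 1, and lifted clear.

**Last checks:**
- **Latching:** the block's near edge is about 44 mm from its start in the wrist view. That matches the first-stop estimate of 43–44 mm, at the top of the 30–44 mm range you gave.
- **Pins:** pin 1 moved aside and sprang back, and the push force dropped from 8.2 N to 6.4 N as it did. Pin 2 stayed at rest at each point I checked.
- **Touching nothing:** the wrist force read about zero after the retreat. The fingers stayed clear of the knob and stops.
- **Bystanders:** the bottle, knife, jar, dish and spatula look unmoved. The dropper lay outside the last pictures, and the arm did not go low near it.
- **Time:** about 7.3 s of the 38 s allowed.

**Disagreement:** the cameras differed by about 1–3 mm along the jig, within the margins I used. No check failed.

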